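# Shelve the rebuilt gearbox parts behind the sliding screen

## Task

Slide the rack's clear screen fully down by its red grip, then stand every piston and gear hub from the red mat upright on the rack in two neat rows: pistons centred on the front yellow stripe, hubs centred on the back blue stripe, in any order, with parts in a row side by side, no more than 20 mm apart. When all are in place, slide the screen fully up again. Handle the parts gently, gripping with no more than 40 N, and leave the bottle, the wrench and the jar alone.

Things in the scene. Friction and masses are not known exactly. Their poses are not given: they have to be found in the camera images.
- sash (a joint): height of the rack's clear sliding screen, m: 0 = fully down (loading position), 0.11 = fully up (screening the parts), hard stops at both. It slides vertically in the rack's two orange posts and stays wherever it is left (some 11 N to raise, 4 N to lower). It starts 0.06 to 0.11 up
- sash_handle (a point): middle of the screen's red grip bar, on the screen's top edge, moving with it: 110 mm long along the rack's y, 14 mm thick along the rack's x, 36 mm tall, nothing above it; under it a 10 mm thick rail 15 mm tall, then the 6 mm pane. 138 mm above the bench when down, 248 mm when up. Axes are the rack's
- rack: fixed rack: aluminium deck, top 100 mm above the bench, from x = -115 to +125 mm and 290 mm wide along y, open above. Origin on the bench below its middle; +x points away from the robot, within 0.12 rad of world x. The screen stands at its x = -125 mm between two orange posts (y = +-157 mm, 22 mm wide, 30 mm deep, 250 mm tall). It may stand left or right
- front_row (a point): middle of the yellow stripe on the deck (at rack x = -30 mm), on the deck surface: the pistons' row. The stripe is 26 mm wide and runs 276 mm along the rack's y. Axes are the rack's
- back_row (a point): middle of the blue stripe on the deck (at rack x = +65 mm), on the deck surface: the gear hubs' row. The stripe is 26 mm wide and runs 276 mm along the rack's y. Axes are the rack's
- mat: fixed red mat, 250 mm (its x) by 250 mm (its y), 4 mm thick, on which the parts start; origin at the middle of its underside. It lies on the other side of the bench from the rack
- piston1: silver piston standing crown up: plain cylinder, 48 mm diameter, 42 mm tall, about 0.15 kg, thin skirt: grip it with no more than 40 N (on each finger pad). Origin at the centre of its underside, z up its axis. May be absent
- piston2: silver piston standing crown up: plain cylinder, 48 mm diameter, 42 mm tall, about 0.15 kg, thin skirt: grip it with no more than 40 N (on each finger pad). Origin at the centre of its underside, z up its axis. May be absent
- piston3: silver piston standing crown up: plain cylinder, 48 mm diameter, 42 mm tall, about 0.15 kg, thin skirt: grip it with no more than 40 N (on each finger pad). Origin at the centre of its underside, z up its axis. May be absent
- piston4: silver piston standing crown up: plain cylinder, 48 mm diameter, 42 mm tall, about 0.15 kg, thin skirt: grip it with no more than 40 N (on each finger pad). Origin at the centre of its underside, z up its axis. May be absent
- hub1: gear hub standing on its gear: dark toothed gear 56 mm diameter and 18 mm tall below, brass-coloured sleeve 34 mm diameter above it up to 55 mm, about 0.28 kg; soft sleeve: grip it with no more than 40 N (on each finger pad). Origin at the centre of its underside, z up its axis. May be absent
- hub2: gear hub standing on its gear: dark toothed gear 56 mm diameter and 18 mm tall below, brass-coloured sleeve 34 mm diameter above it up to 55 mm, about 0.28 kg; soft sleeve: grip it with no more than 40 N (on each finger pad). Origin at the centre of its underside, z up its axis. May be absent
- hub3: gear hub standing on its gear: dark toothed gear 56 mm diameter and 18 mm tall below, brass-coloured sleeve 34 mm diameter above it up to 55 mm, about 0.28 kg; soft sleeve: grip it with no more than 40 N (on each finger pad). Origin at the centre of its underside, z up its axis. May be absent
- cleaner: bystander: blue bottle, 60 mm diameter, 160 mm tall, origin at its underside; leave alone
- wrench: bystander: steel wrench lying on the bench; leave alone
- boltjar: bystander: amber jar, 64 mm diameter, 80 mm tall, origin at its underside; leave alone

How it is judged:
On the way, in this order (a step that is already met when the one before it is completed fails the run):
1. the screen is fully down (value of joint sash below 0.008 m), for 0.2 s.
2. with the screen down, every part stands released in its row (value of joint sash below 0.02 m and x of piston1 in the frame of front_row between -0.012 and 0.012 m and y of piston1 in the frame of front_row between -0.12 and 0.12 m and z of piston1 in the frame of front_row between -0.005 and 0.006 m and angle between each of piston1, piston2, piston3, piston4, hub1, hub2, hub3's own z axis and vertical below 0.12 rad and linear speed of each of piston1, piston2, piston3, piston4, hub1, hub2, hub3 below 0.03 m/s and (horizontal distance between piston1 and piston2 below 0.07 m or horizontal distance between piston1 and piston3 below 0.07 m or horizontal distance between piston1 and piston4 below 0.07 m) and x of piston2 in the frame of front_row between -0.012 and 0.012 m and y of piston2 in the frame of front_row between -0.12 and 0.12 m and z of piston2 in the frame of front_row between -0.005 and 0.006 m and (horizontal distance between piston2 and piston1 below 0.07 m or horizontal distance between piston2 and piston3 below 0.07 m or horizontal distance between piston2 and piston4 below 0.07 m) and x of piston3 in the frame of front_row between -0.012 and 0.012 m and y of piston3 in the frame of front_row between -0.12 and 0.12 m and z of piston3 in the frame of front_row between -0.005 and 0.006 m and (horizontal distance between piston3 and piston1 below 0.07 m or horizontal distance between piston3 and piston2 below 0.07 m or horizontal distance between piston3 and piston4 below 0.07 m) and x of piston4 in the frame of front_row between -0.012 and 0.012 m and y of piston4 in the frame of front_row between -0.12 and 0.12 m and z of piston4 in the frame of front_row between -0.005 and 0.006 m and (horizontal distance between piston4 and piston1 below 0.07 m or horizontal distance between piston4 and piston2 below 0.07 m or horizontal distance between piston4 and piston3 below 0.07 m) and x of hub1 in the frame of back_row between -0.012 and 0.012 m and y of hub1 in the frame of back_row between -0.12 and 0.12 m and z of hub1 in the frame of back_row between -0.005 and 0.006 m and (horizontal distance between hub1 and hub2 below 0.078 m or horizontal distance between hub1 and hub3 below 0.078 m) and x of hub2 in the frame of back_row between -0.012 and 0.012 m and y of hub2 in the frame of back_row between -0.12 and 0.12 m and z of hub2 in the frame of back_row between -0.005 and 0.006 m and (horizontal distance between hub2 and hub1 below 0.078 m or horizontal distance between hub2 and hub3 below 0.078 m) and x of hub3 in the frame of back_row between -0.012 and 0.012 m and y of hub3 in the frame of back_row between -0.12 and 0.12 m and z of hub3 in the frame of back_row between -0.005 and 0.006 m and (horizontal distance between hub3 and hub1 below 0.078 m or horizontal distance between hub3 and hub2 below 0.078 m) and contact force between the fingers and piston1 below 0.5 N and contact force between the fingers and piston2 below 0.5 N and contact force between the fingers and piston3 below 0.5 N and contact force between the fingers and piston4 below 0.5 N and contact force between the fingers and hub1 below 0.5 N and contact force between the fingers and hub2 below 0.5 N and contact force between the fingers and hub3 below 0.5 N), for 0.3 s.
3. the screen is fully up (value of joint sash above 0.102 m), for 0.2 s.
At the end, for the whole second after the job is handed in: Screen up (over 0.102 m). Pistons stand upright (0.12 rad) on the deck within 12 mm of the yellow stripe's middle line and 120 mm of its midpoint; hubs likewise on the blue. Each is within 70 mm (pistons) or 78 mm (hubs) between centres of one of its kind, if any. All at rest, released (value of joint sash above 0.102 m and x of piston1 in the frame of front_row between -0.012 and 0.012 m and y of piston1 in the frame of front_row between -0.12 and 0.12 m and z of piston1 in the frame of front_row between -0.005 and 0.006 m and angle between each of piston1, piston2, piston3, piston4, hub1, hub2, hub3's own z axis and vertical below 0.12 rad and linear speed of each of piston1, piston2, piston3, piston4, hub1, hub2, hub3 below 0.03 m/s and (horizontal distance between piston1 and piston2 below 0.07 m or horizontal distance between piston1 and piston3 below 0.07 m or horizontal distance between piston1 and piston4 below 0.07 m) and x of piston2 in the frame of front_row between -0.012 and 0.012 m and y of piston2 in the frame of front_row between -0.12 and 0.12 m and z of piston2 in the frame of front_row between -0.005 and 0.006 m and (horizontal distance between piston2 and piston1 below 0.07 m or horizontal distance between piston2 and piston3 below 0.07 m or horizontal distance between piston2 and piston4 below 0.07 m) and x of piston3 in the frame of front_row between -0.012 and 0.012 m and y of piston3 in the frame of front_row between -0.12 and 0.12 m and z of piston3 in the frame of front_row between -0.005 and 0.006 m and (horizontal distance between piston3 and piston1 below 0.07 m or horizontal distance between piston3 and piston2 below 0.07 m or horizontal distance between piston3 and piston4 below 0.07 m) and x of piston4 in the frame of front_row between -0.012 and 0.012 m and y of piston4 in the frame of front_row between -0.12 and 0.12 m and z of piston4 in the frame of front_row between -0.005 and 0.006 m and (horizontal distance between piston4 and piston1 below 0.07 m or horizontal distance between piston4 and piston2 below 0.07 m or horizontal distance between piston4 and piston3 below 0.07 m) and x of hub1 in the frame of back_row between -0.012 and 0.012 m and y of hub1 in the frame of back_row between -0.12 and 0.12 m and z of hub1 in the frame of back_row between -0.005 and 0.006 m and (horizontal distance between hub1 and hub2 below 0.078 m or horizontal distance between hub1 and hub3 below 0.078 m) and x of hub2 in the frame of back_row between -0.012 and 0.012 m and y of hub2 in the frame of back_row between -0.12 and 0.12 m and z of hub2 in the frame of back_row between -0.005 and 0.006 m and (horizontal distance between hub2 and hub1 below 0.078 m or horizontal distance between hub2 and hub3 below 0.078 m) and x of hub3 in the frame of back_row between -0.012 and 0.012 m and y of hub3 in the frame of back_row between -0.12 and 0.12 m and z of hub3 in the frame of back_row between -0.005 and 0.006 m and (horizontal distance between hub3 and hub1 below 0.078 m or horizontal distance between hub3 and hub2 below 0.078 m)); the robot touches nothing.
It fails at once if a part is squeezed too hard (the contact forces of both finger pads add up to over 95 N) (contact force between the fingers and piston1 above 95 N or contact force between the fingers and piston2 above 95 N or contact force between the fingers and piston3 above 95 N or contact force between the fingers and piston4 above 95 N or contact force between the fingers and hub1 above 95 N or contact force between the fingers and hub2 above 95 N or contact force between the fingers and hub3 above 95 N).
It fails at once if a bystander is moved more than 30 mm (distance of any of cleaner, wrench, boltjar from where it was at the start of the episode above 0.03 m).
Of piston1, piston2, piston3, piston4, hub1, hub2, hub3 only 5 to 7 are there at a start; the rules pass over those that are not, and their reading is None.
At some moment in a run one of piston1, piston2, piston3, piston4, hub1, hub2, hub3 may be knocked a few centimetres aside while the robot is not near it.
It also fails if it takes over 210 s, if anything falls off the work surface, if the arm or the gripper's body presses on something with over 40 N, if the wrist force passes 120 N, or if a joint passes its speed limit or range.

## Robot

A 6-joint arm with a two-finger parallel gripper is mounted at the origin on the work surface. World frame = base frame: x ahead of the robot, y to its left, z up, the work surface at z = 0. Lengths are in m, angles in rad, forces in N, time in s.
With the tool pointing down it reaches from about 0.375 to 0.9 m from the base axis. Payload 3.1 kg.
Tool frame: the origin (TCP) lies at the very end of the fingers, on their centre line; the grasp point (between the pads) lies 19 mm behind it; z points along the fingers, y is the line along which they close (so a half turn about z gives the same grasp; the last joint's range is limited). The gripper opens to 85 mm and grips with 20 to 120 N. Pads are 22 mm wide; open, the fingers measure 114 mm over their backs; the gripper's body (76 mm by 85 mm) begins 54 mm behind the grasp point. The pads swing forward as they close: fully open they stand 13 mm farther back than shut.
Start: joints at [0.944, 0.527, 1.433, -0, 1.181, -0.178], TCP at [0.271, 0.563, 0.231] pointing down, gripper open.
Joint ranges: [-3.08, 3.08], [-0.75, 2.2], [0.22, 2.44], [-1.43, 4.57], [0, 2.65], [-2.85, 2.85]. Speed limits (rad/s): [2.79, 2.79, 3.14, 3.14, 3.14, 3.14].

## Interface

Orientations are given as a unit quaternion [x, y, z, w].
In Python, from station import telemetry, snapshot, ticket gives the robot as it stands.
- The arm moves only by the tool move_arm, never from a script. Its argument "commands" is text: rows parted by semicolons, each of 7 numbers parted by spaces: the shift along the tool's x, y, z in mm, then the turn, a rotation vector about the tool's x, y, z in degrees, then the opening, from -1 (shut) to 1 (fully open). A call has exactly 5 rows; each row is the pose to reach, as a shift and turn from the pose commanded when the call began, along the tool's axes at that moment; what a row does not reach only later rows make up. A row lasts 1/8 s, in which the tool goes at most 62.5 mm and 10.7 degrees, less where a joint would pass 70% of its speed; a pose out of reach is approached as far as the arm can. A call with a gripper value outside its range is refused whole. The fingers move at their own pace and stop on an object; "grip_force" is the grip in N (left out, the last holds). Time passes only in rows, so rows that repeat a pose let the fingers close, or fill a call up. It gives the time, the measured TCP pose, the force, the opening and the grip force at its end, in the units of the state.
- telemetry.sense(): the state, without advancing time (a new reading comes with each control period).
- snapshot(name): name is "side" or "top"; returns a dict with "image" (420x560x3 uint8, red, green, blue), "fx", "fy", "cx", "cy" (pixels), "pose" (4x4, takes a point from camera to world coordinates). Camera axes: x right, y down, z forward; pixel columns grow to the right and rows downward; lengths in m; the calibration is good to about 2 mm. A picture is of the moment at which its call begins. There is no depth.
- ticket.sign_off(): hands the job in; it is judged then, once.
The state is a dict: "t": time; "q": joint angles; "qd": joint speeds; "tau": joint torques, N m; "tcp_pos": TCP position; "tool_rot": TCP orientation; "force": force on the tool from outside, world axes, zero at the start; "ft_torque": the same for the moment, N m; "finger_gap": opening from 0.0 (shut) to 1.0 (fully open); "gripper_force": force on a finger pad.
Only numpy, scipy, OpenCV 4.12 (cv2) and the standard library are available. Lean on these libraries where they do the work, as an engineer would, in place of code of your own. Each camera call takes 0.05 s, during which the arm holds its last target. There are 200 camera calls.

## Working session

There is one attempt and no reset: what is moved stays moved. The work goes in short steps, Python scripts to look and compute and a tool call to move; the robot and the scene stay as the last step left them, time stands still between calls to the robot, and variables do not carry over. Pictures are saved under pics/ and viewed, at most 14 in all, crops included, and the job is handed in when it is done.

Besides the shell and the picture viewer there is one more tool, called after "Request:" by a JSON object that holds its "fn" and its "kwargs", one argument or row to a line. move_arm: Moves the arm, as the interface text tells. Its arguments: {"type":"object","properties":{"commands":{"type":"string"},"grip_force":{"type":"number"}},"required":["commands"]}

```bash
mkdir -p pics; ls; python3 - <<'E'
from station import telemetry, snapshot
import cv2,numpy as np
s=telemetry.sense();print({k:np.round(v,4) for k,v in s.items()})
for n in("top","side"):
    d=snapshot(n);print(n,d['fx'],d['fy'],d['cx'],d['cy'],np.round(d['pose'],4).tolist())
    cv2.imwrite(f'pics/{n}0.png',cv2.resize(d['image'][:,:,::-1],(800,600),interpolation=cv2.INTER_CUBIC))
E
```

```text
pics
{'t': np.float64(0.0), 'q': array([ 0.9435,  0.5285,  1.434 ,  0.    ,  1.1814, -0.1785]), 'qd': array([ 0.0009, -0.0017,  0.0001,  0.0003, -0.0006,  0.0004]), 'tau': array([-8.00000e-04, -4.42348e+01, -1.78028e+01, -2.00000e-04,
        8.40000e-03,  0.00000e+00]), 'tcp_pos': array([0.2707, 0.5625, 0.2303]), 'tool_rot': array([ 2.225e-01,  9.749e-01, -1.000e-03, -4.000e-04]), 'force': array([-0.5808,  0.7473, -0.0351]), 'ft_torque': array([-0.0275,  0.0424,  0.0187]), 'gripper_force': np.float64(0.0), 'finger_gap': np.float64(0.9968)}
top 464.1494147634201 464.1494147634201 278.95207333846366 216.3284138553467 [[-0.0119, -0.9896, 0.1432, 0.4114], [-0.9999, 0.0116, -0.003, 0.1333], [0.0014, -0.1432, -0.9897, 1.2058], [0.0, 0.0, 0.0, 1.0]]
side 385.595691431175 385.595691431175 280.0198369619114 208.40804377072052 [[0.9846, -0.1345, 0.1113, 0.4283], [-0.1741, -0.7082, 0.6842, -0.542], [-0.0132, -0.6931, -0.7208, 0.8176], [0.0, 0.0, 0.0, 1.0]]
```

View pics/top0.png

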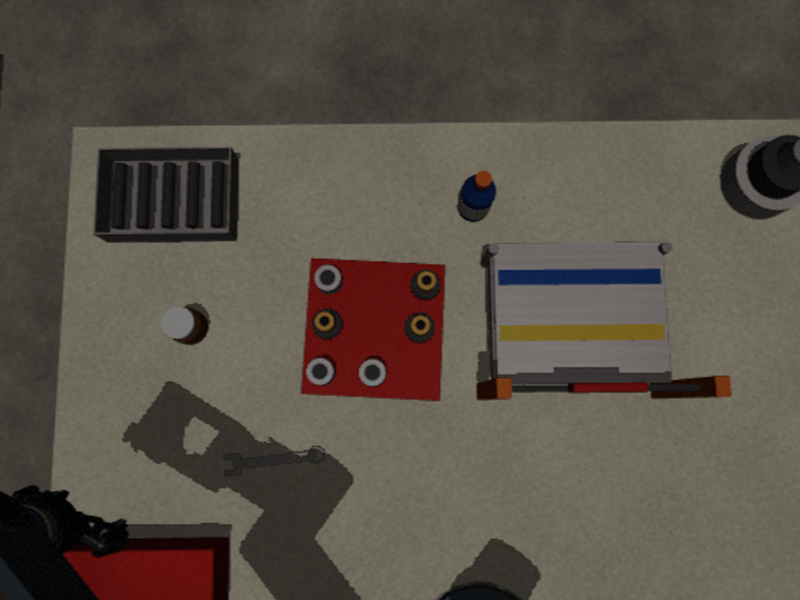

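View pics/side0.png

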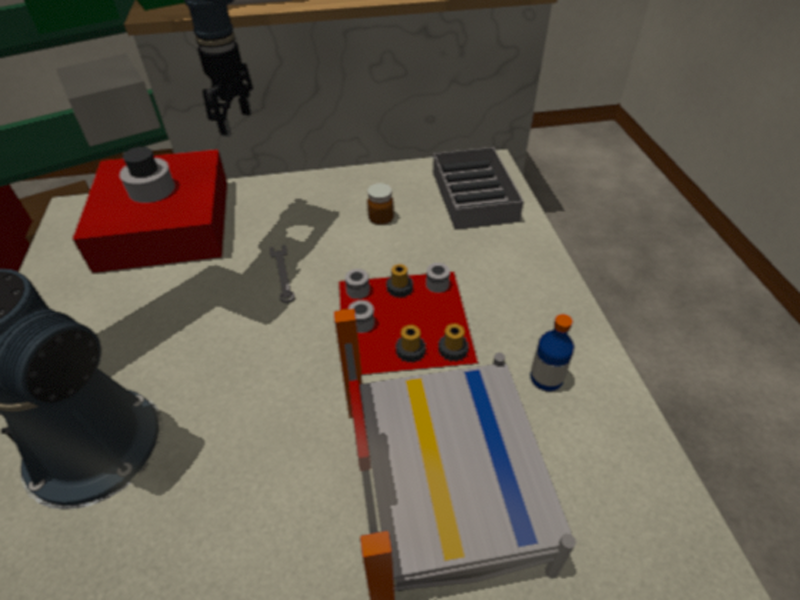

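The top view shows 3 pistons (tops near (327,277), (320,371), (372,372)) and 3 hubs (tops near (427,281), (325,321), (421,326)) on the mat. The rack is on the right, with yellow at y≈332, blue at y≈277 and the red grip near (610,388). The side view agrees, with the grip bar at about (358,430). I'll measure on an enlarged crop.

```bash
cat > h.py <<'E'
import numpy as np, cv2
from scipy.spatial.transform import Rotation as R
from station import telemetry, snapshot
def px2w(d,u,v,z):
    P=np.array(d['pose']); r=P[:3,:3]@[(u-d['cx'])/d['fx'],(v-d['cy'])/d['fy'],1]; o=P[:3,3]
    return o+r*(z-o[2])/r[2]
def w2px(d,p):
    P=np.array(d['pose']); c=P[:3,:3].T@(np.array(p)-P[:3,3]); return d['fx']*c[0]/c[2]+d['cx'],d['fy']*c[1]/c[2]+d['cy']
def mask(d,lo,hi):
    return cv2.inRange(cv2.cvtColor(d['image'],cv2.COLOR_RGB2HSV),np.array(lo),np.array(hi))
def crop(d,u0,v0,w,h,k,name):
    cv2.imwrite('pics/'+name,cv2.resize(d['image'][v0:v0+h,u0:u0+w,::-1],None,fx=k,fy=k,interpolation=cv2.INTER_CUBIC))
E
python3 - <<'E'
from h import *
d=snapshot('top'); s=snapshot('side')
crop(d,208,176,110,110,5.4,'mat.png')
a=crop(s,225,180,150,120,5,'sd.png')
for n,lo,hi in(('yellow',(18,120,80),(35,255,255)),('blue',(105,120,60),(125,255,255))):
    m=mask(d,lo,hi); m[:,:335]=0
    v,u=np.nonzero(m); W=np.array([px2w(d,a,b,.1) for a,b in zip(u,v)])
    c,sz,an=cv2.minAreaRect((W[:,:2]*1000).astype(np.float32)); print(n,len(u),c,sz,an)
    k=np.polyfit(W[:,1],W[:,0],1); print(W.mean(0),k)
for n,dd,x0,x1,y0 in(('top',d,390,465,255),('side',s,235,270,220)):
    m=mask(dd,(0,150,60),(8,255,255)); m2=np.zeros_like(m); m2[y0:y0+(25 if n=='top' else 120),x0:x1]=m[y0:y0+(25 if n=='top' else 120),x0:x1]
    v,u=np.nonzero(m2); print(n,len(u),u.min(),u.max(),v.min(),v.max(),u.mean(),v.mean())
crop(d,330,230,190,60,4,'grip.png')
m=mask(d,(0,150,60),(6,255,255)); m[:,:200]=0;m[:,320:]=0;m[290:]=0;print(cv2.boundingRect(m))
i=np.vstack([cv2.imread('pics/mat.png'),cv2.resize(cv2.imread('pics/grip.png'),(594,188))]);print(i.shape);cv2.imwrite('pics/mat2.png',cv2.resize(i,None,fx=.76,fy=.76))
E
```

```text
yellow 1238 (529.2030029296875, -176.7012481689453) (274.4949645996094, 25.780122756958008) 89.94886016845703
[ 0.52908358 -0.17763761  0.1       ] [0.00090602 0.52924453]
blue 1127 (624.962158203125, -177.39845275878906) (274.0623779296875, 24.69359016418457) 89.33257293701172
[ 0.6239795  -0.17652682  0.1       ] [0.00693173 0.62520314]
top 305 402 453 268 274 427.34098360655736 270.74426229508197
side 1056 241 269 220 319 256.749053030303 260.28314393939394
(211, 181, 101, 99)
(782, 594, 3)
```

View pics/mat.png

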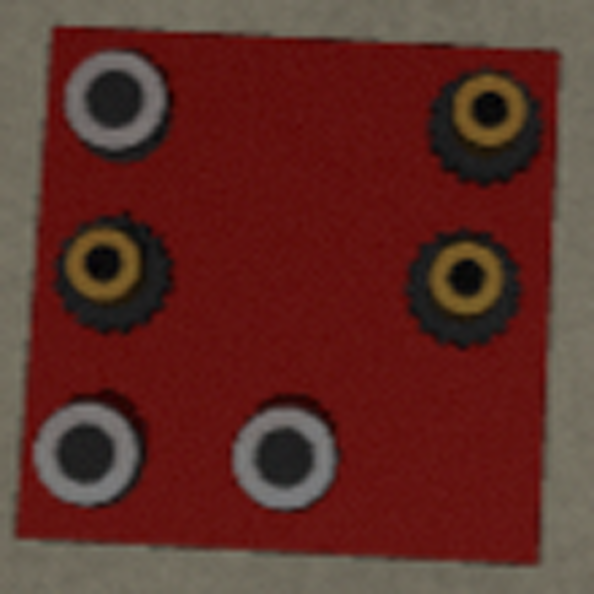

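View pics/grip.png

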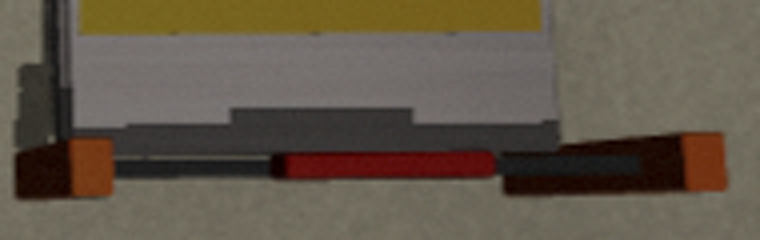

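View pics/sd.png

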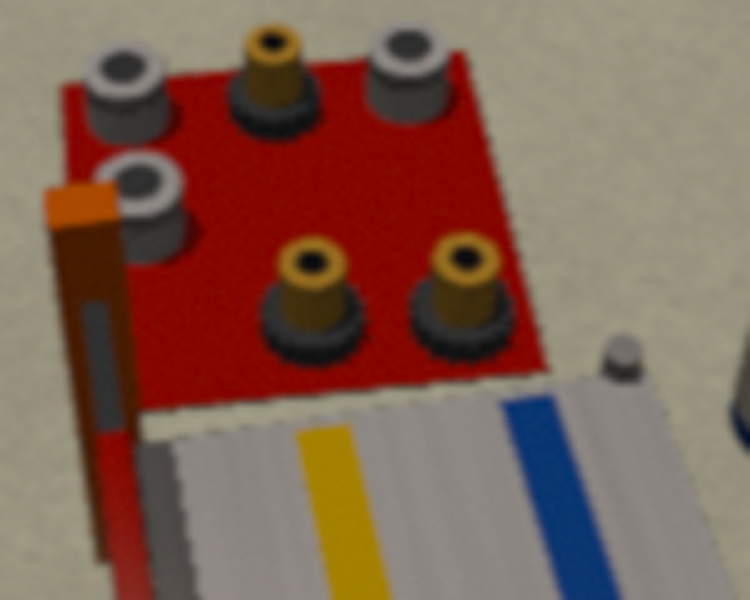

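```bash
python3 - <<'E'
from h import *
d=snapshot('top'); s=snapshot('side')
for k,l,z in(('piston',[(116,101),(87,453),(285,457)],.046),('hub',[(489,110),(103,264),(466,279)],.059)):
    for u,v in l: print(k,np.round(px2w(d,208+u/5.4-.4,176+v/5.4-.4,z),4))
for k,l,z in(('piston',[(124,66),(408,45),(139,182)],.046),('hub',[(273,41),(312,263),(466,257)],.059)):
    for u,v in l: print('side',k,np.round(px2w(s,225+u/5-.4,180+v/5-.4,z),4))
for u,v in((92,168),(705,162)): print('post',px2w(d,330+u/4-.4,230+v/4-.4,.25))
for h in (.06,.08,.1,.11):
    z=.138+h+.018  # top of bar
    for n,dd in(('t',d),('s',s)):
        print(h,n,[np.round(w2px(dd,(.4345,-.177+e,z)),1) for e in(-.055,.055)])
# jar, bottle, wrench rough
for n,u,v,z in(('jar',178,323,.08),('bottle',484,179,.16),('wr1',320,455,.005),('wr2',230,463,.005)): print(n,np.round(px2w(d,u*.7,v*.7,z),3))
E
```

```text
piston [0.6372 0.2558 0.046 ]
piston [0.4722 0.2686 0.046 ]
piston [0.4693 0.1773 0.046 ]
hub [0.6284 0.0809 0.059 ]
hub [0.5583 0.2602 0.059 ]
hub [0.5494 0.0929 0.059 ]
side piston [0.4713 0.2686 0.046 ]
side piston [0.6364 0.2551 0.046 ]
side piston [0.4684 0.1762 0.046 ]
side hub [0.5574 0.2595 0.059 ]
side hub [0.5483 0.091  0.059 ]
side hub [0.6271 0.0803 0.059 ]
post [ 0.43364952 -0.01892416  0.25      ]
post [ 0.4329668  -0.33288537  0.25      ]
0.06 t [array([450.5, 270.4]), array([398.7, 271. ])]
0.06 s [array([256.2, 325.6]), array([248.5, 271.8])]
0.08 t [array([454. , 270.1]), array([401.1, 270.8])]
0.08 s [array([255.5, 319.9]), array([247.7, 265.5])]
0.1 t [array([457.7, 269.9]), array([403.7, 270.5])]
0.1 s [array([254.8, 313.8]), array([246.9, 259. ])]
0.11 t [array([459.6, 269.7]), array([405. , 270.4])]
0.11 s [array([254.4, 310.7]), array([246.4, 255.6])]
jar [0.555 0.507 0.08 ]
bottle [ 0.777 -0.013  0.16 ]
wr1 [0.325 0.272 0.005]
wr2 [0.313 0.431 0.005]
```

Request:
{"fn": "move_arm", "kwargs": {
  "commands": "-43.4 -30.8 -16 0 0 10 -1; -86.8 -61.6 -32 0 0 20 -1; -130.2 -92.4 -48 0 0 30 -1; -173.6 -123.2 -64 0 0 40 -1; -217 -154 -80 0 0 50 -1",
  "grip_force": 30
}}

```text
t: 0.92
tcp_pos: [0.4004, 0.3287, 0.3119]
tool_rot: [0.616, 0.788, 0.0, 0.0]
force: [0.2, -0.6, -0.1]
finger_gap: -0.001
gripper_force: 0.0
```

Request:
{"fn": "move_arm", "kwargs": {
  "commands": "-50 -9 0 0 0 7.3 -1; -100 -18 0 0 0 14.3 -1; -150 -27 0 0 0 14.3 -1; -200 -36 0 0 0 14.3 -1; -249 -46 0 0 0 14.3 -1"
}}

```text
t: 1.55
tcp_pos: [0.4167, 0.0759, 0.3116]
tool_rot: [0.707, 0.707, 0.0, 0.0]
force: [1.5, -0.9, 0.0]
finger_gap: 0.0
gripper_force: 0.0
```

Request:
{"fn": "move_arm", "kwargs": {
  "commands": "-52 3 0 0 0 0 -1; -104 7 0 0 0 0 -1; -156 10 0 0 0 0 -1; -208 14 0 0 0 0 -1; -252 17 0 0 0 0 -1"
}}

```text
t: 2.17
tcp_pos: [0.4336, -0.1765, 0.3115]
tool_rot: [0.708, 0.707, 0.0, 0.0]
force: [0.2, 1.2, -0.2]
finger_gap: -0.004
gripper_force: 0.0
```

Request:
{"fn": "move_arm", "kwargs": {
  "commands": "0 0 40 0 0 0 -1; 0 0 65 0 0 0 -1; 0 0 75 0 0 0 -1; 0 0 82 0 0 0 -1; 0 0 90 0 0 0 -1"
}}

```text
t: 2.8
tcp_pos: [0.4338, -0.1744, 0.2219]
tool_rot: [0.707, 0.707, -0.0, 0.001]
force: [-3.3, 1.9, 4.7]
finger_gap: -0.002
gripper_force: 2.1
```

Request:
{"fn": "move_arm", "kwargs": {
  "commands": "0 0 8 0 0 0 -1; 0 0 18 0 0 0 -1; 0 0 29 0 0 0 -1; 0 0 40 0 0 0 -1; 0 0 50 0 0 0 -1"
}}

```text
t: 3.42
tcp_pos: [0.4338, -0.1745, 0.1705]
tool_rot: [0.707, 0.707, 0.0, 0.0]
force: [-0.7, 1.8, 4.6]
finger_gap: -0.004
gripper_force: 2.1
```

Request:
{"fn": "move_arm", "kwargs": {
  "commands": "0 0 8 0 0 0 -1; 0 0 12 0 0 0 -1; 0 0 14 0 0 0 -1; 0 0 15 0 0 0 -1; 0 0 16 0 0 0 -1"
}}

```text
t: 4.05
tcp_pos: [0.4338, -0.1745, 0.156]
tool_rot: [0.707, 0.707, 0.0, 0.0]
force: [-2.3, 3.3, 14.7]
finger_gap: -0.002
gripper_force: 7.4
```

Request:
{"fn": "move_arm", "kwargs": {
  "commands": "0 0 -60 0 0 0 -1; 0 0 -120 0 0 0 -1; 50 20 -130 0 0 0 -1; 100 40 -130 0 0 0 -1; 150 60 -130 0 0 0 0.3"
}}

```text
t: 4.68
tcp_pos: [0.4948, -0.0236, 0.2858]
tool_rot: [0.708, 0.707, 0.001, 0.001]
force: [1.6, 0.1, 0.4]
finger_gap: 0.198
gripper_force: 0.0
```

Request:
{"fn": "move_arm", "kwargs": {
  "commands": "50 20 30 0 0 0 0.3; 100 40 80 0 0 0 0.3; 118 55 120 0 0 0 0.3; 118 55 160 0 0 0 0.3; 118 55 160 0 0 0 0.3"
}}

```text
t: 5.3
tcp_pos: [0.5464, 0.0938, 0.1223]
tool_rot: [0.707, 0.707, -0.003, -0.003]
force: [-0.2, -0.0, -0.1]
finger_gap: 0.652
gripper_force: 0.0
```

```bash
python3 - <<'E'
from h import *
print(telemetry.sense()['tcp_pos'],telemetry.sense()['finger_gap'])
d=snapshot('top'); s=snapshot('side')
crop(s,215,170,180,135,4,'s1.png'); crop(d,200,165,320,130,2.4,'t1.png')
E
```

```text
[0.54644468 0.09381501 0.12226692] 0.6524227446596966
```

View pics/s1.png

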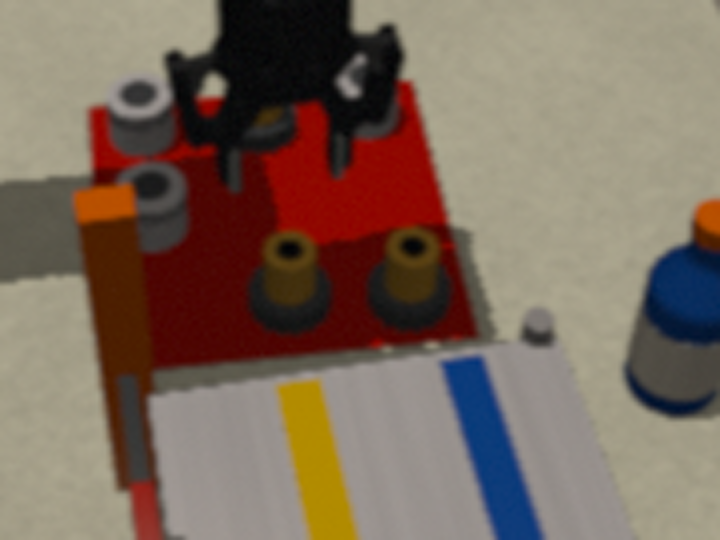

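The gripper stands open above the hub at (0.549, 0.092), between image positions (235,190) and (340,175). The screen is down and the parts have not moved. I'll grasp this hub now.

Request:
{"fn": "move_arm", "kwargs": {
  "commands": "-1 2 40 0 0 0 0.3; -1 2 75 0 0 0 0.3; -1 2 90 0 0 0 0.3; -1 2 97 0 0 0 0.3; -1 2 97 0 0 0 -1",
  "grip_force": 30
}}

```text
t: 6.02
tcp_pos: [0.5515, 0.0923, 0.0292]
tool_rot: [0.707, 0.707, 0.001, 0.001]
force: [-0.1, 0.1, -0.2]
finger_gap: 0.454
gripper_force: 0.0
```

Request:
{"fn": "move_arm", "kwargs": {
  "commands": "0 0 0 0 0 0 -1; 0 0 0 0 0 0 -1; 0 0 0 0 0 0 -1; 0 0 -20 0 0 0 -1; 0 0 -60 0 0 0 -1"
}}

```text
t: 6.65
tcp_pos: [0.5488, 0.0926, 0.0872]
tool_rot: [0.707, 0.707, -0.002, -0.002]
force: [1.1, -0.2, -3.3]
finger_gap: 0.393
gripper_force: 30.7
```

Request:
{"fn": "move_arm", "kwargs": {
  "commands": "0 0 -60 0 0 0 -1; -10 5 -120 0 0 0 -1; -45 15 -155 0 0 0 -1; -90 30 -185 0 0 0 -1; -145 40 -200 0 0 0 -1"
}}

```text
t: 7.28
tcp_pos: [0.5914, -0.053, 0.2902]
tool_rot: [0.707, 0.708, 0.001, 0.001]
force: [0.6, -0.1, -3.1]
finger_gap: 0.385
gripper_force: 30.9
```

Request:
{"fn": "move_arm", "kwargs": {
  "commands": "-55 12 0 0 0 0 -1; -110 24 0 0 0 0 -1; -165 36 0 0 0 0 -1; -191 36 40 0 0 0 -1; -191 36 80 0 0 0 -1"
}}

```text
t: 7.9
tcp_pos: [0.6261, -0.2464, 0.2067]
tool_rot: [0.708, 0.706, -0.0, 0.0]
force: [0.5, -0.3, -4.0]
finger_gap: 0.385
gripper_force: 31.0
```

Request:
{"fn": "move_arm", "kwargs": {
  "commands": "0 0 40 0 0 0 -1; 0 0 60 0 0 0 -1; 0 0 60 0 0 0 -1; 0 0 60 0 0 0 -1; 0 0 60 0 0 0 -1"
}}

```text
t: 8.52
tcp_pos: [0.6275, -0.2439, 0.1499]
tool_rot: [0.707, 0.707, 0.0, 0.001]
force: [0.4, 0.0, -2.9]
finger_gap: 0.382
gripper_force: 30.8
```

Request:
{"fn": "move_arm", "kwargs": {
  "commands": "0 -3 10 0 0 0 -1; 0 -3 18 0 0 0 -1; 0 -3 22 0 0 0 -1; 0 -3 24 0 0 0 -1; 0 -3 24 0 0 0 -1"
}}

```text
t: 9.15
tcp_pos: [0.623, -0.2432, 0.1256]
tool_rot: [0.707, 0.707, -0.0, -0.001]
force: [-3.3, 2.0, 4.7]
finger_gap: 0.384
gripper_force: 31.5
```

Request:
{"fn": "move_arm", "kwargs": {
  "commands": "0 0 0 0 0 0 0.3; 0 0 0 0 0 0 0.3; 0 0 -50 0 0 0 0.3; 0 0 -110 0 0 0 0.3; 0 0 -160 0 0 0 0.3"
}}

```text
t: 9.78
tcp_pos: [0.6242, -0.2439, 0.2867]
tool_rot: [0.707, 0.707, 0.0, 0.001]
force: [0.3, -1.1, 0.4]
finger_gap: 0.648
gripper_force: 0.0
```

Request:
{"fn": "move_arm", "kwargs": {
  "commands": "60 1 0 0 0 0 0.3; 120 2 0 0 0 0 0.3; 180 3 0 0 0 0 0.3; 230 4 30 0 0 0 0.3; 280 4 60 0 0 0 0.3"
}}

```text
t: 10.4
tcp_pos: [0.6284, 0.0382, 0.2243]
tool_rot: [0.707, 0.707, 0.001, 0.001]
force: [0.2, 0.9, -0.4]
finger_gap: 0.646
gripper_force: 0.0
```

Request:
{"fn": "move_arm", "kwargs": {
  "commands": "44 0 40 0 0 0 0.3; 44 0 90 0 0 0 0.3; 44 0 110 0 0 0 0.3; 44 0 110 0 0 0 0.3; 44 0 110 0 0 0 0.3"
}}

```text
t: 11.02
tcp_pos: [0.6289, 0.0803, 0.1154]
tool_rot: [0.707, 0.707, 0.001, 0.001]
force: [-0.6, -0.0, 0.3]
finger_gap: 0.655
gripper_force: 0.0
```

```bash
python3 - <<'E'
from h import *
s=snapshot('side'); d=snapshot('top')
crop(d,200,165,320,130,2.4,'t2.png');crop(s,215,170,180,240,2.4,'s2.png')
E
```

```text
(no output)
```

View pics/s2.png

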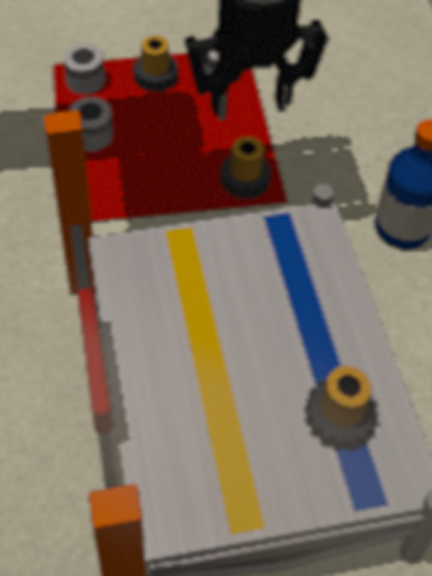

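The first hub stands upright on the blue stripe at about (345,410). The next hub, at about (247,160), lies under the gripper.

Request:
{"fn": "move_arm", "kwargs": {
  "commands": "0 -1 40 0 0 0 0.3; 0 -1 70 0 0 0 0.3; 0 -1 82 0 0 0 0.3; 0 -1 86 0 0 0 0.3; 0 -1 86 0 0 0 -1"
}}

```text
t: 11.75
tcp_pos: [0.6277, 0.0804, 0.0294]
tool_rot: [0.707, 0.707, 0.001, 0.001]
force: [0.9, -0.2, 4.0]
finger_gap: 0.453
gripper_force: 3.6
```

Request:
{"fn": "move_arm", "kwargs": {
  "commands": "0 0 0 0 0 0 -1; 0 0 0 0 0 0 -1; 0 0 0 0 0 0 -1; 0 0 0 0 0 0 -1; 0 0 -50 0 0 0 -1"
}}

```text
t: 12.38
tcp_pos: [0.622, 0.0806, 0.0744]
tool_rot: [0.707, 0.707, -0.004, -0.005]
force: [0.1, -0.1, -2.6]
finger_gap: 0.388
gripper_force: 31.1
```

Request:
{"fn": "move_arm", "kwargs": {
  "commands": "0 0 -60 0 0 0 -1; -10 -1 -120 0 0 0 -1; -45 -2 -165 0 0 0 -1; -95 -3 -195 0 0 0 -1; -150 -3 -205 0 0 0 -1"
}}

```text
t: 13.0
tcp_pos: [0.6232, -0.07, 0.2849]
tool_rot: [0.707, 0.708, 0.0, 0.0]
force: [0.9, 0.5, -2.3]
finger_gap: 0.389
gripper_force: 31.3
```

Request:
{"fn": "move_arm", "kwargs": {
  "commands": "-57 0 10 0 0 0 -1; -107 0 40 0 0 0 -1; -107 0 90 0 0 0 -1; -107 0 132 0 0 0 -1; -107 0 132 0 0 0 -1"
}}

```text
t: 13.62
tcp_pos: [0.6191, -0.1746, 0.1462]
tool_rot: [0.707, 0.707, -0.002, -0.007]
force: [0.2, -0.1, -2.7]
finger_gap: 0.39
gripper_force: 31.1
```

Request:
{"fn": "move_arm", "kwargs": {
  "commands": "0 0 0 0 0 0 -1; 0 0 5 0 0 0 -1; 0 0 10 0 0 0 -1; 0 0 10 0 0 0 -1; 0 0 10 0 0 0 -1"
}}

```text
t: 14.25
tcp_pos: [0.6238, -0.1765, 0.1416]
tool_rot: [0.707, 0.707, 0.0, 0.0]
force: [-0.2, 0.2, -3.3]
finger_gap: 0.388
gripper_force: 31.2
```

Request:
{"fn": "move_arm", "kwargs": {
  "commands": "0 0 8 0 0 0 -1; 0 0 14 0 0 0 -1; 0 0 16 0 0 0 -1; 0 0 17 0 0 0 -1; 0 0 17 0 0 0 -1"
}}

```text
t: 14.88
tcp_pos: [0.6233, -0.1764, 0.1259]
tool_rot: [0.707, 0.707, -0.0, -0.0]
force: [-3.1, 1.3, 6.9]
finger_gap: 0.39
gripper_force: 32.2
```

Request:
{"fn": "move_arm", "kwargs": {
  "commands": "0 0 0 0 0 0 0.3; 0 0 0 0 0 0 0.3; 0 0 -50 0 0 0 0.3; 0 0 -110 0 0 0 0.3; 0 0 -160 0 0 0 0.3"
}}

```text
t: 15.5
tcp_pos: [0.6241, -0.1768, 0.2864]
tool_rot: [0.707, 0.707, 0.0, 0.001]
force: [1.5, -0.2, -0.0]
finger_gap: 0.65
gripper_force: 0.0
```

Request:
{"fn": "move_arm", "kwargs": {
  "commands": "60 -8 0 0 0 0 0.3; 120 -16 0 0 0 0 0.3; 180 -24 0 0 0 0 0.3; 240 -32 0 0 0 0 0.3; 300 -40 0 0 0 0 0.3"
}}

```text
t: 16.12
tcp_pos: [0.5835, 0.1253, 0.2843]
tool_rot: [0.707, 0.707, 0.0, 0.0]
force: [1.0, -0.0, -0.2]
finger_gap: 0.652
gripper_force: 0.0
```

Request:
{"fn": "move_arm", "kwargs": {
  "commands": "55 -10 20 0 0 0 0.3; 110 -25 45 0 0 0 0.3; 136 -26 100 0 0 0 0.3; 136 -26 150 0 0 0 0.3; 136 -26 170 0 0 0 0.3"
}}

```text
t: 16.75
tcp_pos: [0.5554, 0.2597, 0.1107]
tool_rot: [0.707, 0.708, -0.003, -0.001]
force: [-0.3, -0.2, 0.5]
finger_gap: 0.651
gripper_force: 0.0
```

```bash
python3 - <<'E'
from h import *
s=snapshot('side'); print(telemetry.sense()['tcp_pos'])
crop(s,215,170,180,240,2.4,'s3.png')
E
```

```text
[0.55485611 0.25918011 0.10918149]
```

View pics/s3.png

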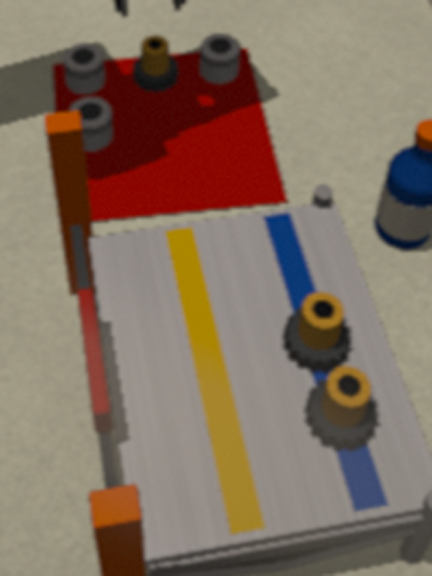

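Two hubs stand side by side on blue at (322,330) and (345,405). The third hub is still at (155,65) on the mat.

Request:
{"fn": "move_arm", "kwargs": {
  "commands": "0 0 40 0 0 0 0.3; 0 0 70 0 0 0 0.3; 0 0 82 0 0 0 0.3; 0 0 85 0 0 0 0.3; 0 0 85 0 0 0 -1"
}}

```text
t: 17.42
tcp_pos: [0.5587, 0.2597, 0.0304]
tool_rot: [0.707, 0.707, 0.001, 0.001]
force: [-0.5, 0.2, 0.1]
finger_gap: 0.451
gripper_force: 0.0
```

Request:
{"fn": "move_arm", "kwargs": {
  "commands": "0 0 0 0 0 0 -1; 0 0 0 0 0 0 -1; 0 0 0 0 0 0 -1; 0 0 0 0 0 0 -1; 0 0 -50 0 0 0 -1"
}}

```text
t: 18.05
tcp_pos: [0.5536, 0.2583, 0.0757]
tool_rot: [0.707, 0.707, -0.005, -0.003]
force: [-0.8, 0.1, -3.2]
finger_gap: 0.386
gripper_force: 31.0
```

Request:
{"fn": "move_arm", "kwargs": {
  "commands": "0 0 -60 0 0 0 -1; -5 0 -120 0 0 0 -1; -40 8 -160 0 0 0 -1; -90 18 -190 0 0 0 -1; -145 28 -205 0 0 0 -1"
}}

```text
t: 18.68
tcp_pos: [0.5854, 0.1138, 0.2856]
tool_rot: [0.707, 0.708, 0.0, 0.0]
force: [0.8, 0.5, -3.0]
finger_gap: 0.384
gripper_force: 31.3
```

Request:
{"fn": "move_arm", "kwargs": {
  "commands": "-57 10 0 0 0 0 -1; -114 20 0 0 0 0 -1; -171 30 0 0 0 0 -1; -224 38 20 0 0 0 -1; -224 38 80 0 0 0 -1"
}}

```text
t: 19.3
tcp_pos: [0.6266, -0.1152, 0.2061]
tool_rot: [0.709, 0.705, 0.002, 0.005]
force: [0.0, 0.7, -4.6]
finger_gap: 0.387
gripper_force: 31.4
```

Request:
{"fn": "move_arm", "kwargs": {
  "commands": "0 0 40 0 0 0 -1; 0 0 60 0 0 0 -1; 0 0 60 0 0 0 -1; 0 0 60 0 0 0 -1; 0 0 60 0 0 0 -1"
}}

```text
t: 19.92
tcp_pos: [0.6245, -0.1097, 0.1458]
tool_rot: [0.707, 0.707, 0.001, 0.001]
force: [0.1, -0.1, -2.6]
finger_gap: 0.384
gripper_force: 31.1
```

Request:
{"fn": "move_arm", "kwargs": {
  "commands": "0 0 8 0 0 0 -1; 0 0 15 0 0 0 -1; 0 0 18 0 0 0 -1; 0 0 20 0 0 0 -1; 0 0 20 0 0 0 -1"
}}

```text
t: 20.55
tcp_pos: [0.6231, -0.1093, 0.1268]
tool_rot: [0.707, 0.707, -0.0, -0.0]
force: [-6.0, 1.1, 11.6]
finger_gap: 0.39
gripper_force: 32.5
```

Request:
{"fn": "move_arm", "kwargs": {
  "commands": "0 0 0 0 0 0 0.3; 0 0 0 0 0 0 0.3; 0 0 -50 0 0 0 0.3; 0 0 -110 0 0 0 0.3; 0 0 -160 0 0 0 0.5"
}}

```text
t: 21.18
tcp_pos: [0.6241, -0.1097, 0.2863]
tool_rot: [0.707, 0.707, 0.0, 0.001]
force: [0.9, -0.3, -0.2]
finger_gap: 0.751
gripper_force: 0.0
```

Request:
{"fn": "move_arm", "kwargs": {
  "commands": "54 -25 0 0 0 0 0.5; 108 -50 0 0 0 0 0.5; 162 -75 0 0 0 0 0.5; 216 -100 0 0 0 0 0.5; 270 -128 0 0 0 0 0.5"
}}

```text
t: 21.8
tcp_pos: [0.4952, 0.1621, 0.2843]
tool_rot: [0.707, 0.707, 0.0, 0.0]
force: [0.4, 0.3, -0.1]
finger_gap: 0.751
gripper_force: 0.0
```

Request:
{"fn": "move_arm", "kwargs": {
  "commands": "16 -27 45 0 0 0 0.5; 16 -27 105 0 0 0 0.5; 16 -27 160 0 0 0 0.5; 16 -27 170 0 0 0 0.5; 16 -27 170 0 0 0 0.5"
}}

```text
t: 22.42
tcp_pos: [0.4694, 0.1765, 0.1145]
tool_rot: [0.707, 0.707, 0.0, 0.0]
force: [-0.3, -0.4, 0.2]
finger_gap: 0.751
gripper_force: 0.0
```

```bash
python3 - <<'E'
from h import *
s=snapshot('side'); print(telemetry.sense()['tcp_pos'])
crop(s,215,170,180,240,2.4,'s4.png')
E
```

```text
[0.4702124  0.1766462  0.11553158]
```

View pics/s4.png

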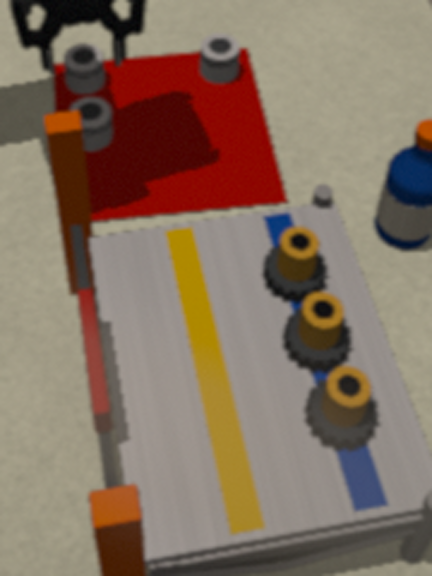

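Three hubs stand in the blue row at (297,265), (320,330) and (345,405). The pistons on the mat have not moved. I'll grasp the nearest one.

Request:
{"fn": "move_arm", "kwargs": {
  "commands": "0 0 45 0 0 0 0.5; 0 0 85 0 0 0 0.5; 0 0 100 0 0 0 0.5; 0 0 103 0 0 0 0.5; 0 0 103 0 0 0 -1"
}}

```text
t: 23.1
tcp_pos: [0.4701, 0.1767, 0.0127]
tool_rot: [0.707, 0.707, 0.001, 0.001]
force: [-4.7, -0.6, 22.4]
finger_gap: 0.553
gripper_force: 24.2
```

Request:
{"fn": "move_arm", "kwargs": {
  "commands": "0 0 0 0 0 0 -1; 0 0 0 0 0 0 -1; 0 0 0 0 0 0 -1; 0 0 0 0 0 0 -1; 0 0 -50 0 0 0 -1"
}}

```text
t: 23.72
tcp_pos: [0.4663, 0.1761, 0.0591]
tool_rot: [0.707, 0.707, -0.003, -0.003]
force: [1.3, 0.0, -0.6]
finger_gap: 0.554
gripper_force: 32.1
```

Request:
{"fn": "move_arm", "kwargs": {
  "commands": "0 0 -60 0 0 0 -1; 0 0 -120 0 0 0 -1; -20 10 -175 0 0 0 -1; -65 25 -210 0 0 0 -1; -120 40 -225 0 0 0 -1"
}}

```text
t: 24.35
tcp_pos: [0.5095, 0.0561, 0.2893]
tool_rot: [0.706, 0.708, 0.002, 0.002]
force: [1.7, 0.9, -1.9]
finger_gap: 0.551
gripper_force: 32.2
```

Request:
{"fn": "move_arm", "kwargs": {
  "commands": "-60 8 0 0 0 0 -1; -120 16 0 0 0 0 -1; -180 19 0 0 0 0 -1; -240 19 0 0 0 0 -1; -293 19 10 0 0 0 -1"
}}

```text
t: 24.98
tcp_pos: [0.5273, -0.2386, 0.277]
tool_rot: [0.707, 0.707, 0.0, 0.001]
force: [1.2, 0.6, -2.6]
finger_gap: 0.555
gripper_force: 32.2
```

Request:
{"fn": "move_arm", "kwargs": {
  "commands": "0 0 50 0 0 0 -1; 0 0 100 0 0 0 -1; 0 0 145 0 0 0 -1; 0 0 145 0 0 0 -1; 0 0 145 0 0 0 -1"
}}

```text
t: 25.6
tcp_pos: [0.5285, -0.237, 0.1328]
tool_rot: [0.707, 0.707, 0.0, 0.001]
force: [0.5, -0.8, -1.9]
finger_gap: 0.556
gripper_force: 32.1
```

Request:
{"fn": "move_arm", "kwargs": {
  "commands": "0 0 12 0 0 0 -1; 0 0 20 0 0 0 -1; 0 0 23 0 0 0 -1; 0 0 24.5 0 0 0 -1; 0 0 24.5 0 0 0 -1"
}}

```text
t: 26.22
tcp_pos: [0.5274, -0.2363, 0.1088]
tool_rot: [0.707, 0.707, -0.0, 0.0]
force: [-3.7, 1.2, 9.9]
finger_gap: 0.552
gripper_force: 33.3
```

Request:
{"fn": "move_arm", "kwargs": {
  "commands": "0 0 0 0 0 0 0.5; 0 0 0 0 0 0 0.5; 0 0 -55 0 0 0 0.5; 0 0 -115 0 0 0 0.5; 0 0 -175 0 0 0 0.5"
}}

```text
t: 26.85
tcp_pos: [0.5275, -0.2364, 0.2832]
tool_rot: [0.707, 0.707, -0.0, -0.0]
force: [1.7, -1.2, -0.5]
finger_gap: 0.749
gripper_force: 0.0
```

Request:
{"fn": "move_arm", "kwargs": {
  "commands": "60 0 0 0 0 0 0.5; 120 0 0 0 0 0 0.5; 180 0 0 0 0 0 0.5; 240 -10 0 0 0 0 0.5; 300 -20 0 0 0 0 0.5"
}}

```text
t: 27.48
tcp_pos: [0.5074, 0.0653, 0.2817]
tool_rot: [0.707, 0.707, 0.0, 0.0]
force: [0.4, 0.5, 0.5]
finger_gap: 0.748
gripper_force: 0.0
```

Request:
{"fn": "move_arm", "kwargs": {
  "commands": "60 -10 0 0 0 0 0.5; 120 -25 0 0 0 0 0.5; 180 -36 0 0 0 0 0.5; 205 -36 50 0 0 0 0.5; 205 -36 105 0 0 0 0.5"
}}

```text
t: 28.1
tcp_pos: [0.4725, 0.2713, 0.1765]
tool_rot: [0.706, 0.708, 0.002, 0.001]
force: [0.5, 0.4, 0.1]
finger_gap: 0.751
gripper_force: 0.0
```

Request:
{"fn": "move_arm", "kwargs": {
  "commands": "0 0 40 0 0 0 0.5; 0 0 60 0 0 0 0.5; 0 0 60 0 0 0 0.5; 0 0 60 0 0 0 0.5; 0 0 60 0 0 0 0.5"
}}

```text
t: 28.72
tcp_pos: [0.4727, 0.2688, 0.1181]
tool_rot: [0.707, 0.707, 0.001, 0.001]
force: [0.1, 0.9, 0.3]
finger_gap: 0.751
gripper_force: 0.0
```

```bash
python3 - <<'E'
from h import *
s=snapshot('side'); print(telemetry.sense()['tcp_pos'])
crop(s,215,170,180,240,2.4,'s5.png')
E
```

```text
[0.47259027 0.26877847 0.11806022]
```

View pics/s5.png

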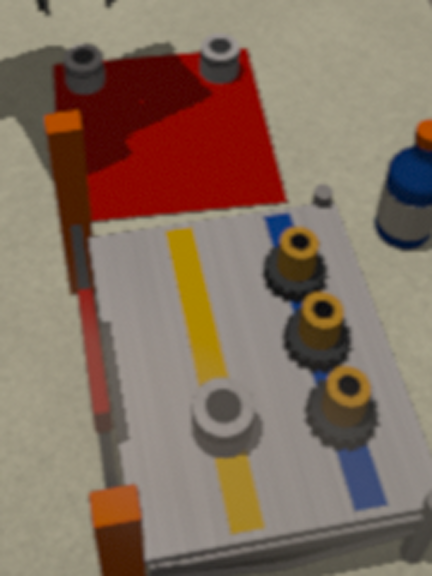

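The piston stands on the yellow stripe at (225,415), and the two left on the mat are where they were.

Request:
{"fn": "move_arm", "kwargs": {
  "commands": "0 0 45 0 0 0 0.5; 0 0 85 0 0 0 0.5; 0 0 102 0 0 0 0.5; 0 0 105 0 0 0 0.5; 0 0 105 0 0 0 -1"
}}

```text
t: 29.4
tcp_pos: [0.4728, 0.2689, 0.0129]
tool_rot: [0.707, 0.707, 0.001, 0.001]
force: [-2.0, 0.1, 19.3]
finger_gap: 0.557
gripper_force: 23.9
```

Request:
{"fn": "move_arm", "kwargs": {
  "commands": "0 0 0 0 0 0 -1; 0 0 0 0 0 0 -1; 0 0 0 0 0 0 -1; 0 0 0 0 0 0 -1; 0 0 -50 0 0 0 -1"
}}

```text
t: 30.02
tcp_pos: [0.4689, 0.2675, 0.0591]
tool_rot: [0.707, 0.707, -0.004, -0.002]
force: [1.1, -0.1, -1.2]
finger_gap: 0.554
gripper_force: 32.0
```

Request:
{"fn": "move_arm", "kwargs": {
  "commands": "0 0 -60 0 0 0 -1; 0 0 -120 0 0 0 -1; -20 10 -175 0 0 0 -1; -65 25 -210 0 0 0 -1; -120 40 -225 0 0 0 -1"
}}

```text
t: 30.65
tcp_pos: [0.5126, 0.1481, 0.2894]
tool_rot: [0.706, 0.708, 0.002, 0.001]
force: [0.8, 0.0, -1.9]
finger_gap: 0.553
gripper_force: 32.1
```

Request:
{"fn": "move_arm", "kwargs": {
  "commands": "-60 8 0 0 0 0 -1; -120 16 0 0 0 0 -1; -180 17 0 0 0 0 -1; -240 17 0 0 0 0 -1; -300 17 0 0 0 0 -1"
}}

```text
t: 31.28
tcp_pos: [0.5277, -0.153, 0.2864]
tool_rot: [0.707, 0.707, -0.0, -0.001]
force: [1.4, 0.6, -1.6]
finger_gap: 0.553
gripper_force: 32.1
```

Request:
{"fn": "move_arm", "kwargs": {
  "commands": "-25 0 50 0 0 0 -1; -25 0 100 0 0 0 -1; -25 0 155 0 0 0 -1; -25 0 155 0 0 0 -1; -25 0 155 0 0 0 -1"
}}

```text
t: 31.9
tcp_pos: [0.5296, -0.1769, 0.1332]
tool_rot: [0.707, 0.707, 0.0, 0.001]
force: [0.1, 0.3, -0.4]
finger_gap: 0.551
gripper_force: 32.0
```

Request:
{"fn": "move_arm", "kwargs": {
  "commands": "0 0 12 0 0 0 -1; 0 0 20 0 0 0 -1; 0 0 23 0 0 0 -1; 0 0 24.5 0 0 0 -1; 0 0 24.5 0 0 0 -1"
}}

```text
t: 32.52
tcp_pos: [0.5286, -0.1764, 0.109]
tool_rot: [0.707, 0.707, 0.0, 0.0]
force: [-2.4, 0.4, 7.8]
finger_gap: 0.553
gripper_force: 33.1
```

Request:
{"fn": "move_arm", "kwargs": {
  "commands": "0 0 0 0 0 0 0.5; 0 0 0 0 0 0 0.5; 0 0 -55 0 0 0 0.5; 0 0 -115 0 0 0 0.5; 0 0 -175 0 0 0 0.5"
}}

```text
t: 33.15
tcp_pos: [0.5285, -0.1764, 0.2838]
tool_rot: [0.707, 0.707, -0.0, -0.0]
force: [1.5, -1.0, -0.5]
finger_gap: 0.752
gripper_force: 0.0
```

Request:
{"fn": "move_arm", "kwargs": {
  "commands": "60 12 0 0 0 0 0.5; 120 24 0 0 0 0 0.5; 180 36 0 0 0 0 0.5; 240 48 0 0 0 0 0.5; 300 60 0 0 0 0 0.5"
}}

```text
t: 33.78
tcp_pos: [0.589, 0.1254, 0.2822]
tool_rot: [0.707, 0.707, 0.0, 0.0]
force: [0.4, -0.1, 0.4]
finger_gap: 0.747
gripper_force: 0.0
```

Request:
{"fn": "move_arm", "kwargs": {
  "commands": "58 20 0 0 0 0 0.5; 116 40 0 0 0 0 0.5; 132 47 55 0 0 0 0.5; 132 47 110 0 0 0 0.5; 132 47 110 0 0 0 0.5"
}}

```text
t: 34.4
tcp_pos: [0.6317, 0.2549, 0.1666]
tool_rot: [0.707, 0.707, -0.005, -0.003]
force: [0.3, -0.1, 0.4]
finger_gap: 0.75
gripper_force: 0.0
```

Request:
{"fn": "move_arm", "kwargs": {
  "commands": "0 0 40 0 0 0 0.5; 0 0 55 0 0 0 0.5; 0 0 55 0 0 0 0.5; 0 0 55 0 0 0 0.5; 0 0 55 0 0 0 0.5"
}}

```text
t: 35.02
tcp_pos: [0.6368, 0.2557, 0.1192]
tool_rot: [0.707, 0.707, 0.001, 0.001]
force: [-0.4, -0.6, 1.2]
finger_gap: 0.749
gripper_force: 0.0
```

```bash
python3 - <<'E'
from h import *
s=snapshot('side'); d=snapshot('top');print(telemetry.sense()['tcp_pos'])
crop(s,215,170,180,240,2.4,'s6.png');crop(d,330,160,145,120,5,'t6.png')
E
```

```text
[0.63632256 0.25565409 0.11854976]
```

View pics/s6.png

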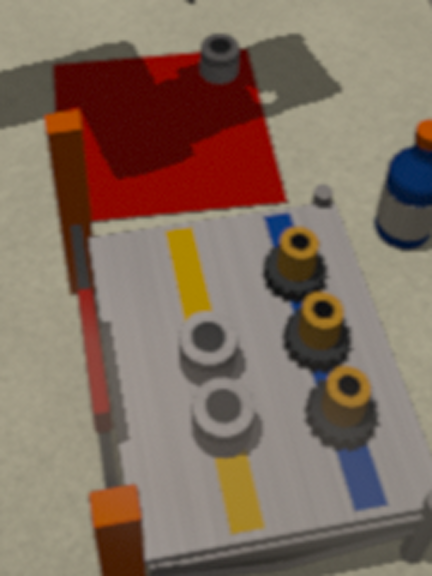

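Two pistons stand on yellow at (210,345) and (225,415). The last one is still at (218,58) under the gripper.

Request:
{"fn": "move_arm", "kwargs": {
  "commands": "0 0 45 0 0 0 0.5; 0 0 85 0 0 0 0.5; 0 0 102 0 0 0 0.5; 0 0 106 0 0 0 0.5; 0 0 106 0 0 0 -1"
}}

```text
t: 35.75
tcp_pos: [0.6374, 0.2558, 0.0127]
tool_rot: [0.707, 0.707, 0.001, 0.001]
force: [-2.4, -0.4, 12.4]
finger_gap: 0.551
gripper_force: 23.9
```

Request:
{"fn": "move_arm", "kwargs": {
  "commands": "0 0 0 0 0 0 -1; 0 0 0 0 0 0 -1; 0 0 0 0 0 0 -1; 0 0 0 0 0 0 -1; 0 0 -50 0 0 0 -1"
}}

```text
t: 36.38
tcp_pos: [0.6316, 0.2545, 0.0571]
tool_rot: [0.707, 0.707, -0.005, -0.003]
force: [0.2, 0.5, -2.0]
finger_gap: 0.555
gripper_force: 31.8
```

Request:
{"fn": "move_arm", "kwargs": {
  "commands": "0 0 -60 0 0 0 -1; 0 0 -120 0 0 0 -1; -20 -10 -175 0 0 0 -1; -65 -25 -210 0 0 0 -1; -120 -40 -225 0 0 0 -1"
}}

```text
t: 37.0
tcp_pos: [0.5958, 0.1352, 0.2887]
tool_rot: [0.706, 0.708, 0.001, 0.001]
force: [1.1, 0.1, -2.0]
finger_gap: 0.548
gripper_force: 31.8
```

Request:
{"fn": "move_arm", "kwargs": {
  "commands": "-58 -18 0 0 0 0 -1; -116 -36 0 0 0 0 -1; -174 -54 0 0 0 0 -1; -228 -68 0 0 0 0 -1; -252 -68 40 0 0 0 -1"
}}

```text
t: 37.62
tcp_pos: [0.5286, -0.1201, 0.2485]
tool_rot: [0.708, 0.706, 0.001, 0.004]
force: [-0.4, 0.2, -2.2]
finger_gap: 0.553
gripper_force: 32.0
```

Request:
{"fn": "move_arm", "kwargs": {
  "commands": "0 0 50 0 0 0 -1; 0 0 100 0 0 0 -1; 0 0 115 0 0 0 -1; 0 0 115 0 0 0 -1; 0 0 115 0 0 0 -1"
}}

```text
t: 38.25
tcp_pos: [0.5291, -0.1169, 0.133]
tool_rot: [0.707, 0.707, 0.001, 0.002]
force: [-0.8, 0.1, -2.0]
finger_gap: 0.555
gripper_force: 31.8
```

Request:
{"fn": "move_arm", "kwargs": {
  "commands": "0 0 12 0 0 0 -1; 0 0 20 0 0 0 -1; 0 0 23 0 0 0 -1; 0 0 24.5 0 0 0 -1; 0 0 24.5 0 0 0 -1"
}}

```text
t: 38.88
tcp_pos: [0.5272, -0.1163, 0.1087]
tool_rot: [0.707, 0.707, -0.0, -0.0]
force: [-5.3, 1.9, 13.3]
finger_gap: 0.55
gripper_force: 33.2
```

Request:
{"fn": "move_arm", "kwargs": {
  "commands": "0 0 0 0 0 0 0.5; 0 0 0 0 0 0 0.5; 0 0 -55 0 0 0 0.5; 0 0 -115 0 0 0 0.5; 0 0 -175 0 0 0 0.5"
}}

```text
t: 39.5
tcp_pos: [0.5274, -0.1164, 0.2831]
tool_rot: [0.707, 0.707, -0.0, -0.0]
force: [0.4, -0.0, -0.2]
finger_gap: 0.746
gripper_force: 0.0
```

Request:
{"fn": "move_arm", "kwargs": {
  "commands": "-25 -45 0 0 0 0 0.3; -50 -85 0 0 0 0 0.2; -60 -95 0 0 0 0 0; -60 -95 0 0 0 0 0; -60 -95 0 0 0 0 0"
}}

```text
t: 40.12
tcp_pos: [0.4337, -0.1764, 0.2817]
tool_rot: [0.707, 0.707, 0.0, 0.0]
force: [-0.5, 0.1, -0.6]
finger_gap: 0.499
gripper_force: 0.0
```

```bash
python3 - <<'E'
from h import *
s=snapshot('side'); d=snapshot('top');print(telemetry.sense()['tcp_pos'])
crop(s,215,170,180,240,2.4,'s7.png');crop(d,330,160,145,120,5,'t7.png')
E
```

```text
[ 0.43356295 -0.17604317  0.28160319]
```

View pics/t7.png

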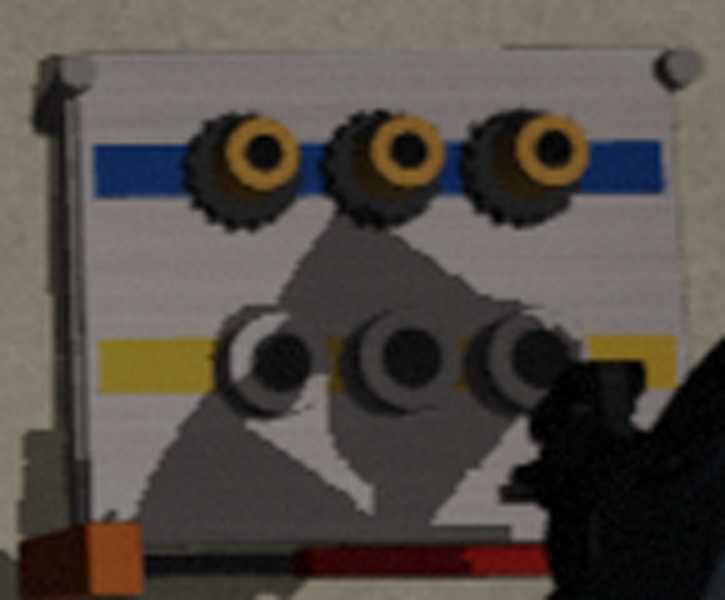

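The top view shows three hubs with sleeve tops at (263,154), (407,151) and (553,149), and three pistons with tops at about (283,360), (410,358) and (540,357). I'll check them in rack coordinates.

```bash
python3 - <<'E'
from h import *
d=snapshot('top')
for l,z in(([(263,154),(407,151),(553,149)],.155),([(283,360),(410,358),(540,357)],.142)):
    for u,v in l: print(np.round(px2w(d,330+u/5-.4,160+v/5-.4,z),4))
E
```

```text
[ 0.621  -0.1088  0.155 ]
[ 0.6217 -0.1753  0.155 ]
[ 0.6218 -0.2428  0.155 ]
[ 0.5268 -0.1168  0.142 ]
[ 0.5271 -0.1754  0.142 ]
[ 0.5268 -0.2354  0.142 ]
```

All six parts sit within about 3 mm of their stripes. Next I'll grip the bar.

Request:
{"fn": "move_arm", "kwargs": {
  "commands": "0 0 55 0 0 0 0; 0 0 110 0 0 0 0; 0 0 142 0 0 0 0; 0 0 153 0 0 0 0; 0 0 153 0 0 0 0"
}}

```text
t: 40.9
tcp_pos: [0.4331, -0.1763, 0.1286]
tool_rot: [0.707, 0.707, -0.0, -0.0]
force: [0.6, -1.2, -1.1]
finger_gap: 0.499
gripper_force: 0.0
```

Request:
{"fn": "move_arm", "kwargs": {
  "commands": "0 0 0 0 0 0 -1; 0 0 0 0 0 0 -1; 0 0 0 0 0 0 -1; 0 0 0 0 0 0 -1; 0 0 0 0 0 0 -1",
  "grip_force": 80
}}

```text
t: 41.52
tcp_pos: [0.4353, -0.1772, 0.1305]
tool_rot: [0.708, 0.707, 0.001, 0.003]
force: [4.9, 2.1, 0.4]
finger_gap: 0.15
gripper_force: 78.4
```

Request:
{"fn": "move_arm", "kwargs": {
  "commands": "0 0 -8 0 0 0 -1; 0 0 -22 0 0 0 -1; 0 0 -38 0 0 0 -1; 0 0 -54 0 0 0 -1; 0 0 -70 0 0 0 -1"
}}

```text
t: 42.15
tcp_pos: [0.4352, -0.1771, 0.1997]
tool_rot: [0.708, 0.707, 0.002, 0.003]
force: [8.4, -0.4, -11.6]
finger_gap: 0.143
gripper_force: 78.0
```

Request:
{"fn": "move_arm", "kwargs": {
  "commands": "0 0 -14 0 0 0 -1; 0 0 -26 0 0 0 -1; 0 0 -34 0 0 0 -1; 0 0 -38 0 0 0 -1; 0 0 -39 0 0 0 -1"
}}

```text
t: 42.78
tcp_pos: [0.4353, -0.1772, 0.2385]
tool_rot: [0.708, 0.707, 0.002, 0.003]
force: [8.4, -1.3, -10.7]
finger_gap: 0.145
gripper_force: 78.2
```

Request:
{"fn": "move_arm", "kwargs": {
  "commands": "0 0 -2 0 0 0 -1; 0 0 -3 0 0 0 -1; 0 0 -4 0 0 0 -1; 0 0 -4 0 0 0 -1; 0 0 -4 0 0 0 -1"
}}

```text
t: 43.4
tcp_pos: [0.4352, -0.1771, 0.2406]
tool_rot: [0.708, 0.707, 0.002, 0.003]
force: [11.6, -3.4, -22.2]
finger_gap: 0.145
gripper_force: 78.5
```

Request:
{"fn": "move_arm", "kwargs": {
  "commands": "0 0 3 0 0 0 -1; 0 0 3 0 0 0 0; 0 0 3 0 0 0 0; 0 0 3 0 0 0 0; 0 0 3 0 0 0 0"
}}

```text
t: 44.02
tcp_pos: [0.4325, -0.1765, 0.239]
tool_rot: [0.707, 0.707, -0.0, 0.0]
force: [-0.0, -0.3, -0.3]
finger_gap: 0.498
gripper_force: 0.0
```

Request:
{"fn": "move_arm", "kwargs": {
  "commands": "0 0 -30 0 0 0 0; 0 0 -80 0 0 0 0; 0 0 -100 0 0 0 0; 40 0 -100 0 0 0 0; 100 0 -100 0 0 0 0"
}}

```text
t: 44.65
tcp_pos: [0.4332, -0.0766, 0.3393]
tool_rot: [0.708, 0.706, 0.0, 0.001]
force: [0.9, -0.2, 0.2]
finger_gap: 0.499
gripper_force: 0.0
```

Request:
{"fn": "move_arm", "kwargs": {
  "commands": "60 0 0 0 0 0 0; 120 0 0 0 0 0 0; 180 0 0 0 0 0 0; 240 0 0 0 0 0 0; 240 0 0 0 0 0 0"
}}

```text
t: 45.28
tcp_pos: [0.4318, 0.1672, 0.3388]
tool_rot: [0.705, 0.71, 0.0, -0.0]
force: [1.0, -0.6, -0.3]
finger_gap: 0.494
gripper_force: 0.0
```

```bash
python3 - <<'E'
from h import *
s=snapshot('side'); d=snapshot('top')
a=cv2.resize(s['image'][170:410,215:395,::-1],None,fx=2,fy=2,interpolation=3);b=cv2.resize(d['image'][150:290,330:530,::-1],None,fx=2.2,fy=2.2,interpolation=3)
o=np.zeros((480,800,3),np.uint8);o[:a.shape[0],:360]=a;o[:b.shape[0],360:800]=b[:,:440];cv2.imwrite('pics/end.png',o)
for h in(.1,.11): print([np.round(w2px(s,(.4345,-.177+e,.156+h)),1) for e in(-.055,.055)],[np.round(w2px(d,(.4345,-.177+e,.156+h)),1) for e in(-.055,.055)])
E
```

```text
[array([254.8, 313.8]), array([246.9, 259. ])] [array([457.7, 269.9]), array([403.7, 270.5])]
[array([254.4, 310.7]), array([246.4, 255.6])] [array([459.6, 269.7]), array([405. , 270.4])]
```

View pics/end.png

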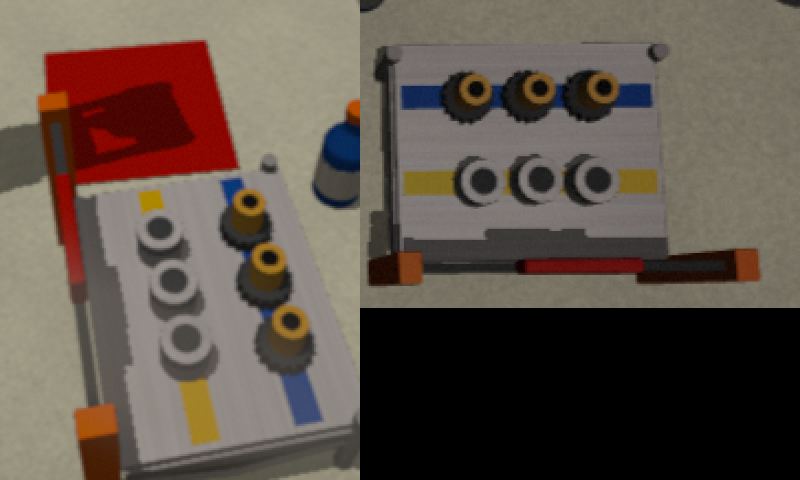

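The final view shows both rows standing on their stripes. The grip bar is raised to the top stop, with its right end at about (643,266) and 110 mm of travel measured. The mat is empty, so I'm handing in.

```bash
python3 -c "
from station import ticket
print(ticket.sign_off())"
```

```text
the job is handed in; nothing more can be done
None
```

The job is handed in, but the sign-off gave no verdict: all three pistons and three hubs stand in their rows, measured within about 4 mm of the stripes' middle lines, and the screen is back up at its top stop.

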